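# Assemble a pressure digestion vessel in its stand

## Task

Put together the second digestion vessel in the empty pocket of the two-place stand, from the bottom up: stand the outer jacket in the pocket, then lower the liner into the jacket until its collar rests on the rim, then set the cover on with its plug in the liner's mouth, and last fit the pressure plate over the cover, boss upwards. Lower each part fully home and let it rest upright before the next goes on, never letting one drop in from above, and leave the finished vessel and the flask standing where they are.

Things in the scene. Friction and masses are not known exactly. Their poses are not given: they have to be found in the camera images.
- jacket: Outer jacket of the vessel: tan composite cup, round, outer diameter 54, height 110, bore 42 diameter open at the top, floor 6 thick; foot chamfered 3. About 240 g. Stands upright loose on the bench. Sizes in mm. Origin: centre of the underside, z up.
- liner: White round cup standing upright, loose (mm): body 38 diameter up to 100 high, foot tapered to 30 diameter over the lowest 6; collar 46 diameter from 100 to 120 (the top); bore 32 diameter, open at the top. 130 g. Home in the jacket its collar's underside rests on the jacket's rim: liner origin 10 above jacket origin, the whole collar standing proud. Origin: centre of the underside, z up.
- cover: Cover (mm): white disc 46 diameter, 16 thick, with a plug underneath (28 diameter, 10 deep, its foot tapered to 22); lies plug down, loose on the bench, 26 high in all. 60 g. Home on the liner the disc's underside rests on the liner's rim: cover origin 110 above liner origin. Origin: centre of the plug's underside, z up.
- plate: Pressure plate (mm): tan cap 54 diameter, 20 high, with a round boss 20 diameter, 8 high on top (28 high in all); underneath a recess 50 diameter, 8 deep that fits over the cover's disc. Lies boss up, loose on the bench. 75 g. Fitted, the recess rests on the cover's top: plate origin 18 above cover origin. Origin: centre of the underside, z up.
- stand: Fixed aluminium stand (mm): block 110 by 230, 30 high, with two round pockets 58 diameter, 15 deep (pocket floor 15 above the bench). Origin: on the bench under the centre of the EMPTY pocket, z up; the other pocket, with the finished vessel, lies 120 along the stand's own +y. The block reaches from -55 to +175 along its y and 55 either way along its x.
- finished: Finished vessel (jacket, liner, cover and plate already together), loose, standing in the stand's other pocket: 54 diameter, 166 high, its top 181 above the bench; about 500 g. To be left alone. Sizes in mm. Origin: centre of its underside, z up.
- flask: Volumetric flask of clear glass with a white stopper, standing loose on the bench among the parts: bulb 51 diameter to 50 high, neck 14 diameter, stopper 23 diameter, 138 high. About 110 g. To be left alone. Sizes in mm. Origin: centre of its underside, z up.
- rack: Fixed white rack of two rows of capped test tubes, 60 by 230, 104 high with the tubes, on the bench at the side of the stand. Sizes in mm. Origin: on the bench on its midline, 60 from its middle; the rack reaches from -55 to +175 along its own y and 30 either way along its x.
Things that resemble listed ones, but are neither listed nor needed, are in the scene too. What is shaped like the liner but blue, green or orange is not meant.

How it is judged:
By the outcome, as a careful person would: the job done as asked, in the order asked, and still so for the second after the job is handed in, with the robot touching nothing.
It also fails if it takes over 128 s, if anything falls off the work surface, if the arm or the gripper's body presses on something with over 40 N, if the wrist force passes 120 N, or if a joint passes its speed limit or range.

## Robot

A 6-joint arm with a two-finger parallel gripper is mounted at the origin on the work surface. World frame = base frame: x ahead of the robot, y to its left, z up, the work surface at z = 0. Lengths are in m, angles in rad, forces in N, time in s.
With the tool pointing down it reaches from about 0.25 to 0.775 m from the base axis. Payload 4 kg.
Tool frame: the origin (TCP) lies at the centre of the arm's flange, where the gripper is bolted on; the fingertips stand 199 mm ahead of it and the grasp point (between the pads) lies 180 mm ahead of it (robot.tcp_to_tips is the z of the fingertips in the tool frame, in m); z points along the fingers, y is the line along which they close (so a half turn about z gives the same grasp; the last joint's range is limited). The gripper opens to 94 mm and grips with 3 to 60 N. Pads are 16 mm wide; open, the fingers measure 119 mm over their backs; the gripper's body (75 mm by 177 mm) begins 78 mm behind the grasp point.
Start: joints at [1.109, 0.087, 1.371, -0, 1.684, -0.103], TCP at [0.193, 0.515, 0.405] pointing down, gripper open.
Joint ranges: [-3.1, 3.1], [-0.76, 2.03], [0.27, 2.55], [-1.08, 4.22], [0.17, 2.65], [-2.57, 2.57]. Speed limits (rad/s): [2.79, 2.79, 3.14, 3.14, 3.14, 3.14].

## Interface

Orientations are given as [roll, pitch, yaw] about the fixed x, y, z axes, in that order (R = Rz(yaw) Ry(pitch) Rx(roll)).
In Python, from bench import robot gives the robot as it stands.
- The arm moves only by the tool play_rows, never from a script. Its arguments are lists of equal length, an entry for each row: "translation": the shift along the tool's x, y, z scaled (see below), a list of three; "twist": the turn, a rotation vector about the tool's x, y, z scaled (see below), a list of three; "gripper": the opening, from -1 (shut) to 1 (fully open). A call has 1 to 8 rows; each row shifts and turns the commanded pose from where the row before left it, along the tool's axes as they then stand; what a row does not reach is not made up. The controller multiplies each number of a shift by 0.04 m and each number of a turn by 0.1 rad. A row lasts 1/10 s, in which the tool goes at most 50 mm and 8.59 degrees, less where a joint would pass 70% of its speed; a pose out of reach is approached as far as the arm can. A call with a number of a shift or a turn outside -1 to 1 is refused whole. A call with a gripper value outside its range is refused whole. The fingers move at their own pace and stop on an object; the grip force is fixed at half the most. Time passes only in rows, so rows that do not move let the fingers close. It gives the time, the measured TCP pose, the force, the opening and the grip force at its end, in the units of the state.
- robot.get_obs(): the state, without advancing time (a new reading comes with each control period).
- robot.snapshot(name): name is "scene" or "top"; returns the picture (480x640x3 uint8, red, green, blue); there is no depth.
- robot.camera_model(name): a dict with "camera_matrix" (3x3 intrinsics, pixels), "rvec" (rotation vector, rad) and "tvec" (3), from world to camera coordinates, as OpenCV has them. Camera axes: x right, y down, z forward; pixel columns grow to the right and rows downward; lengths in m; the calibration is good to about 2 mm. A picture is of the moment at which its call begins. camera_model takes no time and is no camera call.
- robot.close_job(): hands the job in; it is judged then, once.
Trained networks look in the newest picture that a camera, given by its name, has taken for a name from the list of things; names that differ only in an ending like _2 or _b are one class to them, and where a whole thing is asked for, a point or a joint stands for the part that bears it (a point fixed in the world has none). Each returns a list of dicts, best first, with "score" (0 to 1); they miss things now and then, are a little off and sometimes report something else, mostly with a low value. They report only what shows in the picture. A call takes as long as a camera call. They do not tell look-alikes from the thing itself.
- robot.recognise(name, camera): "centre" ([x, y, z] in m, in world coordinates, good to about 4 mm: the middle of the surface that is visible of it).
- robot.spot_point(name, camera): "centre" ([x, y, z] in m, in world coordinates, good to about 4 mm: a listed point, or the origin of a listed thing).
The state is a dict: "time": time; "joint_positions": joint angles; "qvel": joint speeds; "joint_torque": joint torques, N m; "tool_pos": TCP position; "ee_rot": TCP orientation; "wrist_force": force on the tool from outside, world axes, zero at the start; "wrist_torque": the same for the moment, N m; "width": finger opening in m; "finger_force": force on a finger pad.
Only numpy, scipy, OpenCV 4.12 (cv2) and the standard library are available. Lean on these libraries where they do the work, as an engineer would, in place of code of your own. Each camera call takes 0.05 s, during which the arm holds its last target. There are 200 camera calls.

## Working session

There is one attempt and no reset: what is moved stays moved. The work goes in short steps, Python scripts to look and compute and a tool call to move; the robot and the scene stay as the last step left them, time stands still between calls to the robot, and variables do not carry over. Pictures are saved under pics/ and viewed, at most 14 in all, crops included, and the job is handed in when it is done.

Besides the shell and the picture viewer there is one more tool, called after "Emit:" as a command line: name --argument value ..., lists and objects as JSON in quotes. play_rows: Moves the arm, as the interface text tells. Its arguments: {"type":"object","properties":{"translation":{"type":"array","items":{"type":"array","items":{"type":"number","minimum":-1,"maximum":1}}},"twist":{"type":"array","items":{"type":"array","items":{"type":"number","minimum":-1,"maximum":1}}},"gripper":{"type":"array","items":{"type":"number"}}},"required":["translation","twist","gripper"]}

```bash
mkdir -p pics; ls; python3 - <<'E'
from bench import robot
import cv2
for n in("scene","top"):
    im=robot.snapshot(n); cv2.imwrite(f"pics/{n}0.png",im[:,:,::-1])
    m=robot.camera_model(n); R=cv2.Rodrigues(m["rvec"])[0]; print(n,m["camera_matrix"].round(1).tolist(),(-R.T@m["tvec"].ravel()).round(3),R.round(3).tolist())
    for t in["jacket","liner","cover","plate","stand","finished","flask","rack"]:
        print(t,[(d["centre"].__class__ and [round(float(v),3) for v in d["centre"]],round(d["score"],2)) for d in robot.spot_point(t,n)])
o=robot.get_obs();print(o)
E
```

```text
pics
scene [[448.2, 0.0, 329.6], [0.0, 448.2, 241.0], [0.0, 0.0, 1.0]] [ 1.172 -0.19   0.716] [[0.277, 0.961, 0.015], [0.654, -0.177, -0.736], [-0.704, 0.214, -0.677]]
jacket [([0.366, -0.296, 0.001], 0.79)]
liner [([0.434, -0.142, 0.001], 0.96), ([0.516, -0.188, 0.002], 0.92), ([0.358, -0.059, 0.0], 0.82), ([0.335, -0.148, 0.001], 0.78)]
cover [([0.334, 0.282, -0.001], 0.56)]
plate [([0.411, 0.139, 0.004], 0.77)]
stand [([0.629, 0.169, -0.0], 0.71)]
finished [([0.632, 0.29, 0.011], 0.87)]
flask [([0.449, 0.017, -0.003], 0.91)]
rack [([0.646, -0.265, 0.005], 0.75), ([0.367, -0.295, 0.004], 0.6)]
top [[623.1, 0.0, 321.9], [0.0, 623.1, 230.6], [0.0, 0.0, 1.0]] [ 0.257 -0.004  1.117] [[0.049, -0.999, -0.005], [-0.976, -0.046, -0.214], [0.214, 0.016, -0.977]]
jacket [([0.365, -0.295, -0.002], 0.72)]
liner [([0.514, -0.19, 0.003], 0.92), ([0.438, -0.144, 0.002], 0.75), ([0.364, -0.059, -0.003], 0.61), ([0.335, -0.147, 0.005], 0.6)]
cover [([0.335, 0.284, -0.001], 0.89)]
plate [([0.411, 0.14, -0.003], 0.8)]
stand [([0.631, 0.171, -0.001], 0.86)]
finished [([0.625, 0.294, 0.013], 0.56)]
flask [([0.451, 0.015, -0.0], 0.86)]
rack [([0.639, -0.267, -0.001], 0.89)]
{'time': 0.9, 'joint_positions': array([ 1.10887277e+00,  8.71442783e-02,  1.37067091e+00, -1.15816689e-05,
        1.68360942e+00, -1.03101456e-01]), 'qvel': array([-0.00064091, -0.00044806, -0.00043139,  0.00048668, -0.00085121,
       -0.00087264]), 'joint_torque': array([ 9.57406082e-04, -3.40035045e+01, -3.02599597e+01,  7.20165228e-02,
        2.35524442e-02,  2.93921073e-05]), 'tool_pos': array([0.19314669, 0.51495975, 0.40475114]), 'ee_rot': array([3.14142669e+00, 2.87415049e-05, 2.78276924e+00]), 'wrist_force': array([ 0.54442935, -0.30647956,  0.38658921]), 'wrist_torque': array([-0.02821168, -0.04002405,  0.00533479]), 'finger_force': 0.0, 'width': 0.09403359232227228}
```

View pics/scene0.png

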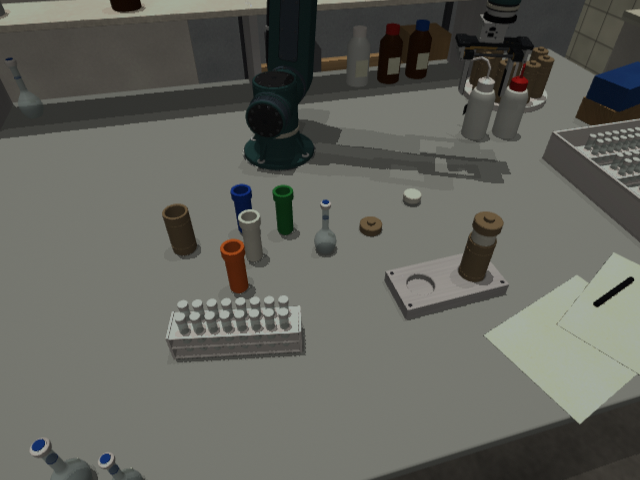

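View pics/top0.png

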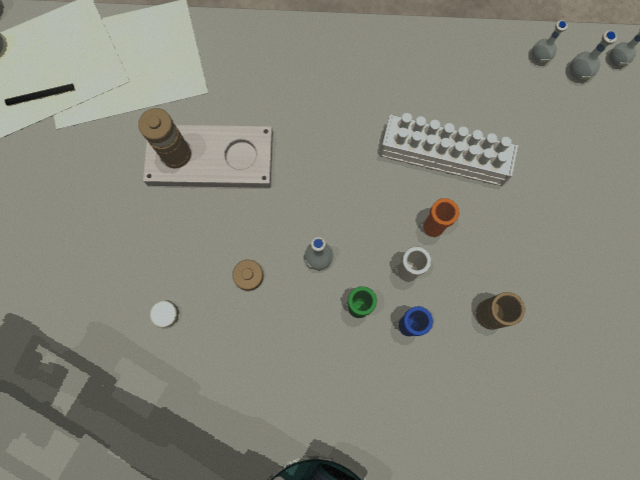

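The top view shows four liner-shaped cups: white at (417,262), orange (443,213), green (362,302) and blue (417,321). The white one fits the description. I'll refine the positions by matching rim edges in both cameras and confirm the white liner in a crop.

```bash
cat >h.py <<'E'
from bench import robot
import cv2, numpy as np, json, sys
from scipy.ndimage import map_coordinates
A=np.linspace(0,2*np.pi,120,endpoint=False)
def proj(n,P):
    m=robot.camera_model(n); return cv2.projectPoints(np.asarray(P,float),m["rvec"],m["tvec"],m["camera_matrix"],None)[0][:,0]
def grad(im):
    g=cv2.GaussianBlur(im.astype(np.float32),(0,0),1.0)
    return np.minimum(np.sqrt(sum((cv2.Sobel(g,-1,1,0)**2+cv2.Sobel(g,-1,0,1)**2).T)).T,250)
def fit(G,xy,circles,rng=.012):
    """circles: (radius, z) list; returns best xy per camera and jointly"""
    s=np.arange(-rng,rng+1e-6,.001); S={}
    for n,g in G.items():
        S[n]=np.zeros((len(s),len(s)))
        for r,z in circles:
            for i,dx in enumerate(s):
                for j,dy in enumerate(s):
                    p=proj(n,np.c_[xy[0]+dx+r*np.cos(A),xy[1]+dy+r*np.sin(A),0*A+z])
                    S[n][i,j]+=map_coordinates(g,[p[:,1],p[:,0]],order=1).mean()
    S["both"]=sum(v/v.max() for v in S.values()); out={}
    for n,v in S.items():
        i,j=np.unravel_index(v.argmax(),v.shape); out[n]=(round(xy[0]+s[i],4),round(xy[1]+s[j],4),round(float(v.max()/np.median(v)),2))
    return out
def go(x,y,z,yaw=None):
    """tool shift/turn (in units) to bring the GRASP POINT to x,y,z"""
    o=robot.get_obs(); r=o["ee_rot"]; R=cv2.Rodrigues(np.array([0,0,r[2]]))[0]@np.diag([1,-1,-1])
    d=R.T@(np.array([x,y,z+.18])-o["tool_pos"])/.04
    t=0 if yaw is None else -((yaw-r[2]+np.pi/2)%np.pi-np.pi/2)/.1
    print("shift units",d.round(2),"turn z units",round(t,2),"yaw",r[2].round(3),"pos",o["tool_pos"].round(4),"t",round(o["time"],1))
E
python3 - <<'E'
from h import *
I={n:robot.snapshot(n) for n in("scene","top")}; G={n:grad(i) for n,i in I.items()}
for t,xy,c in[("jacket",(.3655,-.2955),[(.027,.11),(.021,.11)]),("liner",(.436,-.143),[(.023,.12),(.016,.12)]),("cover",(.3345,.283),[(.023,.026)]),("plate",(.411,.1395),[(.027,.02),(.01,.028)]),("stand",(.630,.170),[(.029,.03)]),("finished",(.63,.292),[(.01,.181),(.027,.173)])]:
    print(t,fit(G,xy,c))
t=I["top"]; cv2.imwrite("pics/crop1.png",cv2.resize(t[180:350,320:540],None,fx=3,fy=3,interpolation=cv2.INTER_CUBIC)[:,:,::-1])
E
```

```text
jacket {'scene': (np.float64(0.3645), np.float64(-0.2915), 1.56), 'top': (np.float64(0.3635), np.float64(-0.2925), 2.11), 'both': (np.float64(0.3645), np.float64(-0.2925), 1.78)}Traceback (most recent call last):
  File "<stdin>", line 4, in <module>
  File "h.py", line 18, in fit
    p=proj(n,np.c_[xy[0]+dx+r*np.cos(A),xy[1]+dy+r*np.sin(A),0*A+z])
  File "h.py", line 6, in proj
    m=robot.camera_model(n); return cv2.projectPoints(np.asarray(P,float),m["rvec"],m["tvec"],m["camera_matrix"],None)[0][:,0]
ValueError: time passes only in moves, steps and waits
```

```bash
python3 - <<'E'
s=open('h.py').read()
s=s.replace("def proj(n,P):\n    m=robot.camera_model(n); return","M={n:robot.camera_model(n) for n in('scene','top')}\ndef proj(n,P):\n    m=M[n]; return").replace("round(xy[0]+s[i],4),round(xy[1]+s[j],4)","float(round(xy[0]+s[i],4)),float(round(xy[1]+s[j],4))")
open('h.py','w').write(s)
E
python3 - <<'E'
from h import *
I={n:robot.snapshot(n) for n in("scene","top")}; G={n:grad(i) for n,i in I.items()}
t=I["top"]; cv2.imwrite("pics/crop1.png",cv2.resize(t[180:350,320:540],None,fx=3,fy=3,interpolation=cv2.INTER_CUBIC)[:,:,::-1])
for t,xy,c in[("liner",(.436,-.143),[(.023,.12),(.016,.12)]),("cover",(.3345,.283),[(.023,.026)]),("plate",(.411,.1395),[(.027,.02),(.01,.028)]),("stand",(.630,.170),[(.029,.03)]),("finished",(.63,.292),[(.01,.181),(.027,.173)])]:
    print(t,fit(G,xy,c))
go(.3645,-.2925,.25,0)
E
```

```text
liner {'scene': (0.435, -0.143, 1.39), 'top': (0.434, -0.143, 1.85), 'both': (0.434, -0.143, 1.57)}
cover {'scene': (0.3365, 0.284, 1.79), 'top': (0.3345, 0.284, 3.12), 'both': (0.3345, 0.284, 2.24)}
plate {'scene': (0.412, 0.1435, 1.5), 'top': (0.41, 0.1405, 2.27), 'both': (0.41, 0.1415, 1.71)}
stand {'scene': (0.632, 0.17, 1.98), 'top': (0.634, 0.172, 2.17), 'both': (0.633, 0.172, 2.0)}
finished {'scene': (0.629, 0.29, 1.67), 'top': (0.629, 0.291, 2.15), 'both': (0.629, 0.291, 1.85)}
shift units [-11.1  -17.4   -0.63] turn z units -3.59 yaw 2.783 pos [0.1931 0.515  0.4047] t 1.1
```

View pics/crop1.png

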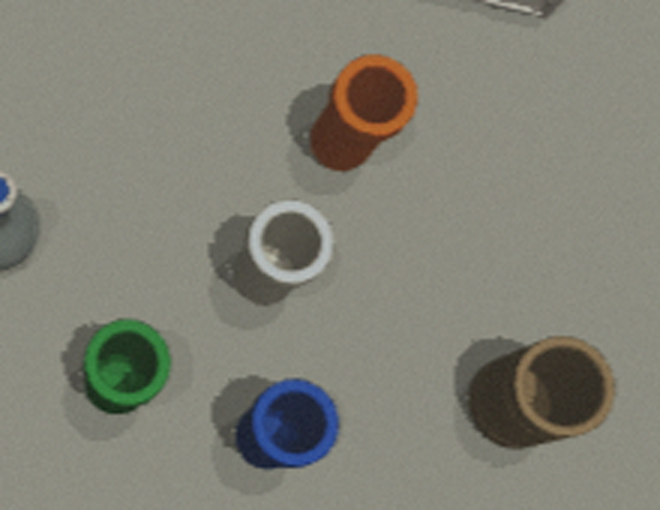

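The crop shows the white liner's rim at crop (291,242), standing clear of the coloured look-alikes, and the jacket's rim at crop (565,387). I'll turn to yaw 90° and head for the jacket.

Emit:
play_rows --translation '[[0, 0, 0], [0, 0, 0], [0, 0, 0], [0, 0, 0], [0, 0, 0], [0, 0, 0], [0, 0, 0], [0, 0, 0]]' --twist '[[0, 0, 1], [0, 0, 1], [0, 0, 1], [0, 0, 1], [0, 0, 1], [0, 0, 1], [0, 0, 1], [0, 0, 1]]' --gripper '[1, 1, 1, 1, 1, 1, 1, 1]'

```text
time: 1.9
tool_pos: [0.1931, 0.515, 0.4047]
ee_rot: [3.142, -0.0, 1.979]
wrist_force: [-0.5, -0.1, -1.2]
width: 0.0941
finger_force: 0.0
```

Emit:
play_rows --translation '[[0, 0, 0], [0, 0, 0], [0, 0, 0], [0, 0, 0], [0, 0.8, 0], [0, 0.8, 0], [0, 0.8, 0], [0, 0.8, 0]]' --twist '[[0, 0, 1], [0, 0, 1], [0, 0, 1], [0, 0, 1], [0, 0, 0.1], [0, 0, 0], [0, 0, 0], [0, 0, 0]]' --gripper '[1, 1, 1, 1, 1, 1, 1, 1]'

```text
time: 2.7
tool_pos: [0.3222, 0.5155, 0.4047]
ee_rot: [3.142, -0.0, 1.573]
wrist_force: [-0.5, -0.1, -0.4]
width: 0.094
finger_force: 0.0
```

```bash
python3 -c "
from h import *
go(.3645,-.2925,.23,1.5708)"
```

```text
shift units [-20.2    1.01  -0.13] turn z units 0.02 yaw 1.573 pos [0.3222 0.5155 0.4047] t 2.7
```

Emit:
play_rows --translation '[[-1, 0.12, 0], [-1, 0.12, 0], [-1, 0.12, 0], [-1, 0.12, 0], [-1, 0.12, 0], [-1, 0.12, 0], [-1, 0.12, 0], [-1, 0.12, 0]]' --twist '[[0, 0, 0], [0, 0, 0], [0, 0, 0], [0, 0, 0], [0, 0, 0], [0, 0, 0], [0, 0, 0], [0, 0, 0]]' --gripper '[1, 1, 1, 1, 1, 1, 1, 1]'

```text
time: 3.5
tool_pos: [0.3599, 0.1941, 0.4049]
ee_rot: [3.141, -0.0, 1.573]
wrist_force: [1.6, -0.5, -0.6]
width: 0.0941
finger_force: 0.0
```

Emit:
play_rows --translation '[[-1, 0, 0], [-1, 0, 0], [-1, 0, 0], [-1, 0, 0], [-1, 0, 0], [-1, 0, 0], [-1, 0, 0], [-1, 0, 0]]' --twist '[[0, 0, 0], [0, 0, 0], [0, 0, 0], [0, 0, 0], [0, 0, 0], [0, 0, 0], [0, 0, 0], [0, 0, 0]]' --gripper '[1, 1, 1, 1, 1, 1, 1, 1]'

```text
time: 4.3
tool_pos: [0.3603, -0.126, 0.405]
ee_rot: [3.14, 0.0, 1.573]
wrist_force: [0.7, 0.5, -0.0]
width: 0.0942
finger_force: 0.0
```

Emit:
play_rows --translation '[[-1, 0, 0], [-1, 0, 0], [-1, 0, 0], [-1, 0, 0], [-0.2, 0, 0], [0, 0, 0], [0, 0, 0]]' --twist '[[0, 0, 0], [0, 0, 0], [0, 0, 0], [0, 0, 0], [0, 0, 0], [0, 0, 0], [0, 0, 0]]' --gripper '[1, 1, 1, 1, 1, 1, 1]'

```text
time: 5.0
tool_pos: [0.3612, -0.2917, 0.4047]
ee_rot: [3.141, -0.001, 1.573]
wrist_force: [-0.2, -0.4, -0.1]
width: 0.0938
finger_force: 0.0
```

```bash
python3 -c "
from h import *
go(.3645,-.2925,.098,1.5708)"
```

```text
shift units [-0.02  0.08  3.17] turn z units 0.02 yaw 1.573 pos [ 0.3612 -0.2917  0.4047] t 5.0
```

Emit:
play_rows --translation '[[0, 0.08, 0.9], [0, 0, 0.9], [0, 0, 0.9], [0, 0, 0.7], [0, 0, 0.34], [0, 0, 0]]' --twist '[[0, 0, 0], [0, 0, 0], [0, 0, 0], [0, 0, 0], [0, 0, 0], [0, 0, 0]]' --gripper '[1, 1, 1, 1, 1, 1]'

```text
time: 5.6
tool_pos: [0.3641, -0.2908, 0.2535]
ee_rot: [-3.139, -0.003, 1.574]
wrist_force: [-0.2, 0.2, 0.6]
width: 0.0943
finger_force: 0.0
```

Emit:
play_rows --translation '[[0, 0, 0], [0, 0, 0], [0, 0, 0], [0, 0, 0], [0, 0, 0], [0, 0, 0], [0, 0, 0], [0, 0, 0]]' --twist '[[0, 0, 0], [0, 0, 0], [0, 0, 0], [0, 0, 0], [0, 0, 0], [0, 0, 0], [0, 0, 0], [0, 0, 0]]' --gripper '[0.3, 0.2, 0.1, 0, -0.2, -0.5, -1, -1]'

```text
time: 6.4
tool_pos: [0.3643, -0.2925, 0.2554]
ee_rot: [3.142, 0.0, 1.573]
wrist_force: [-2.1, 0.2, 3.2]
width: 0.0527
finger_force: 30.0
```

Emit:
play_rows --translation '[[0, 0, -0.3], [0, 0, -0.6], [0, 0, -0.9], [0, 0, -0.9], [0, 0, -0.9], [0, 0, -0.4], [0, 0, 0], [0, 0, 0]]' --twist '[[0, 0, 0], [0, 0, 0], [0, 0, 0], [0, 0, 0], [0, 0, 0], [0, 0, 0], [0, 0, 0], [0, 0, 0]]' --gripper '[-1, -1, -1, -1, -1, -1, -1, -1]'

```text
time: 7.2
tool_pos: [0.3643, -0.2922, 0.4144]
ee_rot: [-3.141, -0.001, 1.573]
wrist_force: [0.2, -0.0, -2.2]
width: 0.0524
finger_force: 30.0
```

Emit:
play_rows --translation '[[0.5, 0.3, 0], [0.8, 0.5, 0], [0.9, 0.5, 0], [0.9, 0.5, 0], [0.9, 0.5, 0], [0.9, 0.5, 0], [0.9, 0.5, 0], [0.9, 0.5, 0]]' --twist '[[0, 0, 0], [0, 0, 0], [0, 0, 0], [0, 0, 0], [0, 0, 0], [0, 0, 0], [0, 0, 0], [0, 0, 0]]' --gripper '[-1, -1, -1, -1, -1, -1, -1, -1]'

```text
time: 8.0
tool_pos: [0.5161, -0.0223, 0.4123]
ee_rot: [-3.137, -0.001, 1.573]
wrist_force: [0.5, -0.8, -2.3]
width: 0.0526
finger_force: 30.0
```

Emit:
play_rows --translation '[[0.9, 0.6, 0], [0.9, 0.6, 0], [0.9, 0.6, 0], [0.9, 0.6, 0], [0.7, 0.4, 0], [0.4, 0.2, 0], [0, 0, 0], [0, 0, 0]]' --twist '[[0, 0, 0], [0, 0, 0], [0, 0, 0], [0, 0, 0], [0, 0, 0], [0, 0, 0], [0, 0, 0], [0, 0, 0]]' --gripper '[-1, -1, -1, -1, -1, -1, -1, -1]'

```text
time: 8.8
tool_pos: [0.6354, 0.1641, 0.4125]
ee_rot: [-3.137, 0.001, 1.573]
wrist_force: [-0.3, -0.9, -1.9]
width: 0.0526
finger_force: 30.0
```

```bash
python3 -c "
from h import *
go(.632,.171,.14,1.5708)
print(robot.get_obs()['wrist_force'])
"
```

```text
shift units [ 0.17 -0.08  2.31] turn z units 0.02 yaw 1.573 pos [0.6354 0.1641 0.4125] t 8.8
[-0.25734184 -0.92341725 -1.89711859]
```

Emit:
play_rows --translation '[[0.17, -0.08, 0.5], [0, 0, 0.9], [0, 0, 0.9], [0, 0, 0.5], [0, 0, 0.13], [0, 0, 0], [0, 0, 0]]' --twist '[[0, 0, 0], [0, 0, 0], [0, 0, 0], [0, 0, 0], [0, 0, 0], [0, 0, 0], [0, 0, 0]]' --gripper '[-1, -1, -1, -1, -1, -1, -1]'

```text
time: 9.5
tool_pos: [0.6325, 0.1704, 0.2999]
ee_rot: [3.139, -0.001, 1.572]
wrist_force: [0.4, -0.6, -1.1]
width: 0.0528
finger_force: 30.0
```

```bash
python3 - <<'E'
from h import *
I={n:robot.snapshot(n) for n in("scene","top")}
go(.632,.171,.09,1.5708)
s=I["scene"][170:320,370:520]; t=I["top"][80:220,110:300]
s=cv2.resize(s,(420,420),interpolation=cv2.INTER_CUBIC); t=cv2.resize(t,(380,280))
c=np.zeros((420,800,3),np.uint8); c[:,:420]=s; c[:280,420:]=t
cv2.imwrite("pics/j1.png",c[:,:,::-1])
E
```

```text
shift units [ 0.01 -0.02  0.76] turn z units 0.02 yaw 1.572 pos [0.6327 0.1708 0.3005] t 9.6
```

View pics/j1.png

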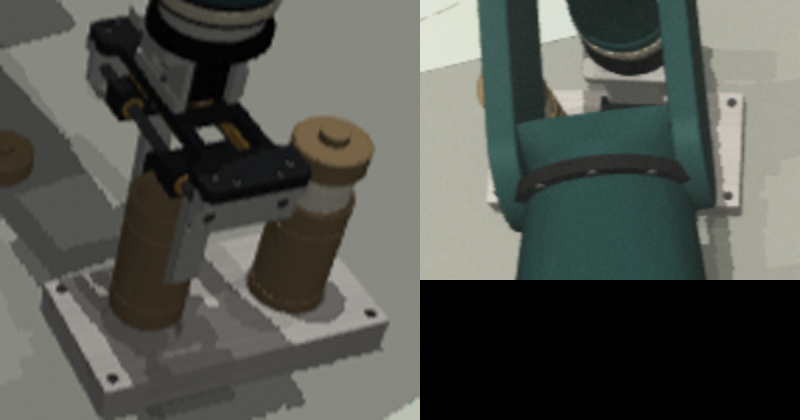

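The jacket hangs upright over the pocket (scene crop 150,320) and the finished vessel is clear of the gripper. I'll lower gently.

Emit:
play_rows --translation '[[0, 0, 0.2], [0, 0, 0.1], [0, 0, 0.1], [0, 0, 0.1], [0, 0, 0]]' --twist '[[0, 0, 0], [0, 0, 0], [0, 0, 0], [0, 0, 0], [0, 0, 0]]' --gripper '[-1, -1, -1, -1, -1]'

```text
time: 10.1
tool_pos: [0.632, 0.171, 0.2766]
ee_rot: [-3.14, 0.0, 1.573]
wrist_force: [-0.6, -1.7, -2.6]
width: 0.0528
finger_force: 30.0
```

Emit:
play_rows --translation '[[0, 0, 0.07], [0, 0, 0.05], [0, 0, 0]]' --twist '[[0, 0, 0], [0, 0, 0], [0, 0, 0]]' --gripper '[-1, -1, -1]'

```text
time: 10.4
tool_pos: [0.6322, 0.171, 0.2727]
ee_rot: [-3.141, 0.0, 1.573]
wrist_force: [-0.5, -0.3, -2.1]
width: 0.0526
finger_force: 30.0
```

Emit:
play_rows --translation '[[0, 0, 0.05], [0, 0, 0.03], [0, 0, 0]]' --twist '[[0, 0, 0], [0, 0, 0], [0, 0, 0]]' --gripper '[-1, -1, -1]'

```text
time: 10.7
tool_pos: [0.6323, 0.171, 0.2705]
ee_rot: [3.141, -0.0, 1.573]
wrist_force: [-1.1, -0.2, 0.3]
width: 0.0524
finger_force: 30.0
```

Emit:
play_rows --translation '[[0, 0, 0.02], [0, 0, 0], [0, 0, 0], [0, 0, 0], [0, 0, 0], [0, 0, 0], [0, 0, 0]]' --twist '[[0, 0, 0], [0, 0, 0], [0, 0, 0], [0, 0, 0], [0, 0, 0], [0, 0, 0], [0, 0, 0]]' --gripper '[-1, -1, 0.2, 0.3, 0.6, 1, 1]'

```text
time: 11.4
tool_pos: [0.6323, 0.171, 0.2687]
ee_rot: [-3.141, -0.0, 1.573]
wrist_force: [-0.1, 0.3, -0.6]
width: 0.0816
finger_force: 0.0
```

Emit:
play_rows --translation '[[0, 0, -0.4], [0, 0, -0.9], [0, 0, -0.9], [0, 0, -0.9], [0, 0, -0.9], [-0.4, -0.3, 0], [-0.9, -0.5, 0], [-0.9, -0.5, 0]]' --twist '[[0, 0, 0], [0, 0, 0], [0, 0, 0], [0, 0, 0], [0, 0, 0], [0, 0, 0], [0, 0, 0], [0, 0, 0]]' --gripper '[1, 1, 1, 1, 1, 1, 1, 1]'

```text
time: 12.2
tool_pos: [0.5796, 0.0825, 0.4309]
ee_rot: [3.139, 0.0, 1.574]
wrist_force: [-0.1, -1.5, -0.6]
width: 0.094
finger_force: 0.0
```

Emit:
play_rows --translation '[[-0.9, -0.6, 0], [-0.9, -0.6, 0], [-0.9, -0.6, 0], [-0.9, -0.6, 0], [-0.9, -0.6, 0], [-0.6, -0.4, 0], [0, 0, 0], [0, 0, 0]]' --twist '[[0, 0, 0], [0, 0, 0], [0, 0, 0], [0, 0, 0], [0, 0, 0], [0, 0, 0], [0, 0, 0], [0, 0, 0]]' --gripper '[1, 1, 1, 1, 1, 1, 1, 1]'

```text
time: 13.0
tool_pos: [0.4446, -0.1215, 0.4303]
ee_rot: [3.139, 0.0, 1.571]
wrist_force: [0.1, -0.1, -0.5]
width: 0.0939
finger_force: 0.0
```

```bash
python3 - <<'E'
from h import *
I={n:robot.snapshot(n) for n in("scene","top")}; G={n:grad(i) for n,i in I.items()}
print("jacket",fit(G,(.632,.171),[(.027,.125),(.021,.125)]), "if not seated",fit(G,(.632,.171),[(.027,.14),(.021,.14)]))
print("liner net",[(np.round(d["centre"],3),d["score"]) for n in G for d in robot.spot_point("liner",n)])
go(.4345,-.143,.2,1.5708)
s=I["scene"][170:320,370:520]; t=I["top"][80:220,110:300]
c=np.zeros((420,800,3),np.uint8); c[:,:420]=cv2.resize(s,(420,420)); c[:280,420:]=cv2.resize(t,(380,280))
cv2.imwrite("pics/j2.png",c[:,:,::-1])
E
```

```text
jacket {'scene': (0.633, 0.17, 1.68), 'top': (0.632, 0.171, 1.99), 'both': (0.632, 0.171, 1.83)} if not seated {'scene': (0.644, 0.162, 3.4), 'top': (0.626, 0.168, 2.32), 'both': (0.626, 0.168, 1.43)}
liner net [(array([ 0.36 , -0.061,  0.   ]), 0.83), (array([ 0.337, -0.148,  0.004]), 0.75), (array([ 0.516, -0.19 , -0.001]), 0.68), (array([ 0.435, -0.143, -0.001]), 0.64), (array([0.635, 0.166, 0.018]), 0.54), (array([ 0.334, -0.146,  0.005]), 0.59)]
shift units [-0.56 -0.27  1.23] turn z units 0.04 yaw 1.575 pos [ 0.4454 -0.1205  0.4292] t 13.2
```

View pics/j2.png

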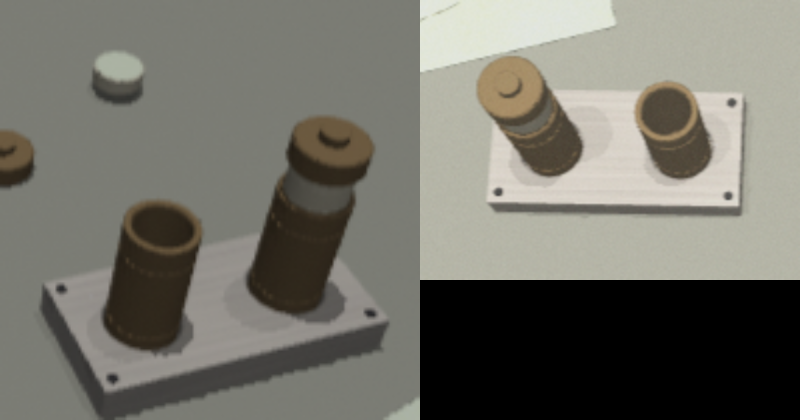

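Jacket stands home in the pocket: its rim fits z 0.125 at (0.632, 0.171), and the picture shows it upright (scene crop 165,225). Next is the liner.

Emit:
play_rows --translation '[[-0.4, -0.2, 0], [-0.16, -0.07, 0.3], [0, 0, 0.7], [0, 0, 0.8], [0, 0, 0.6], [0, 0, 0.3], [0, 0, 0], [0, 0, 0]]' --twist '[[0, 0, 0], [0, 0, 0], [0, 0, 0], [0, 0, 0], [0, 0, 0], [0, 0, 0], [0, 0, 0], [0, 0, 0]]' --gripper '[0.5, 0.4, 0.4, 0.4, 0.4, 0.4, 0.4, 0.4]'

```text
time: 14.0
tool_pos: [0.4344, -0.1437, 0.3217]
ee_rot: [3.141, 0.0, 1.573]
wrist_force: [1.0, 0.2, -0.5]
width: 0.0657
finger_force: 0.0
```

```bash
python3 -c "
from h import *
go(.4345,-.143,.122,1.5708)"
```

```text
shift units [0.02 0.   0.49] turn z units 0.02 yaw 1.573 pos [ 0.4344 -0.1437  0.3217] t 14.0
```

Emit:
play_rows --translation '[[0, 0, 0.3], [0, 0, 0.19], [0, 0, 0], [0, 0, 0], [0, 0, 0], [0, 0, 0], [0, 0, 0], [0, 0, 0]]' --twist '[[0, 0, 0], [0, 0, 0], [0, 0, 0], [0, 0, 0], [0, 0, 0], [0, 0, 0], [0, 0, 0], [0, 0, 0]]' --gripper '[0.4, 0.4, 0.25, 0.1, 0, -0.1, -1, -1]'

```text
time: 14.8
tool_pos: [0.4341, -0.1439, 0.3019]
ee_rot: [3.141, 0.0, 1.573]
wrist_force: [-1.0, -0.8, 0.8]
width: 0.0446
finger_force: 30.0
```

Emit:
play_rows --translation '[[0, 0, 0], [0, 0, -0.1], [0, 0, -0.4], [0, 0, -0.9], [0, 0, -0.9], [0, 0, -0.9], [0, 0, -0.9], [0, 0, 0]]' --twist '[[0, 0, 0], [0, 0, 0], [0, 0, 0], [0, 0, 0], [0, 0, 0], [0, 0, 0], [0, 0, 0], [0, 0, 0]]' --gripper '[-1, -1, -1, -1, -1, -1, -1, -1]'

```text
time: 15.6
tool_pos: [0.4341, -0.1438, 0.4714]
ee_rot: [3.132, 0.005, 1.573]
wrist_force: [-1.1, 0.0, -1.0]
width: 0.0442
finger_force: 30.0
```

```bash
python3 -c "
from h import *
go(.632,.171,.3,1.5708);print(robot.get_obs()['finger_force'])"
```

```text
shift units [ 7.86  4.96 -0.21] turn z units 0.02 yaw 1.573 pos [ 0.4341 -0.1438  0.4714] t 15.6
29.991295713116415
```

Emit:
play_rows --translation '[[0.4, 0.3, 0], [0.8, 0.5, 0], [0.9, 0.55, 0], [0.9, 0.55, 0], [0.9, 0.55, 0], [0.9, 0.55, 0], [0.9, 0.55, 0], [0.9, 0.6, 0]]' --twist '[[0, 0, 0], [0, 0, 0], [0, 0, 0], [0, 0, 0], [0, 0, 0], [0, 0, 0], [0, 0, 0], [0, 0, 0]]' --gripper '[-1, -1, -1, -1, -1, -1, -1, -1]'

```text
time: 16.4
tool_pos: [0.6001, 0.1222, 0.4635]
ee_rot: [-3.139, 0.0, 1.573]
wrist_force: [0.4, -0.1, -0.3]
width: 0.0444
finger_force: 30.0
```

Emit:
play_rows --translation '[[0.8, 0.5, 0], [0.46, 0.31, 0], [0, 0, 0], [0, 0, 0], [0, 0, 0]]' --twist '[[0, 0, 0], [0, 0, 0], [0, 0, 0], [0, 0, 0], [0, 0, 0]]' --gripper '[-1, -1, -1, -1, -1]'

```text
time: 16.9
tool_pos: [0.6315, 0.17, 0.465]
ee_rot: [-3.14, 0.001, 1.572]
wrist_force: [-0.2, -0.9, -1.1]
width: 0.0447
finger_force: 30.0
```

```bash
python3 - <<'E'
from h import *
I=robot.snapshot("scene")
go(.632,.171,.255,1.5708)
cv2.imwrite("pics/l1.png",cv2.resize(I[130:330,370:520],(450,600))[:,:,::-1])
E
```

```text
shift units [0.03 0.01 0.76] turn z units 0.01 yaw 1.571 pos [0.6314 0.1698 0.4655] t 16.9
```

View pics/l1.png

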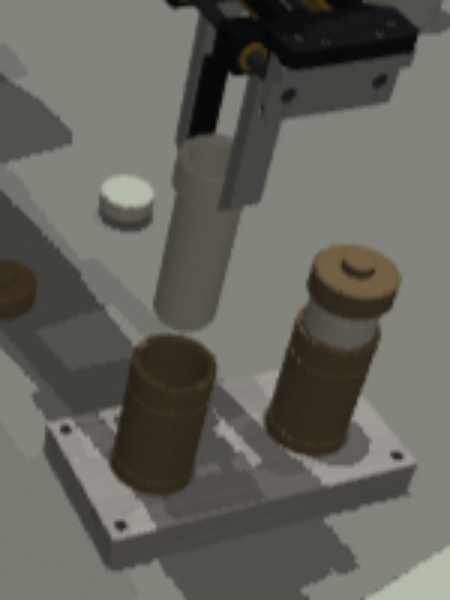

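The liner is held upright, directly above the jacket (liner foot at crop 187,318, jacket bore at 173,362). Lowering it.

Emit:
play_rows --translation '[[0, 0.01, 0.5], [0, 0, 0.4], [0, 0, 0.2], [0, 0, 0.2], [0, 0, 0.2], [0, 0, 0]]' --twist '[[0, 0, 0], [0, 0, 0], [0, 0, 0], [0, 0, 0], [0, 0, 0], [0, 0, 0]]' --gripper '[-1, -1, -1, -1, -1, -1]'

```text
time: 17.55
tool_pos: [0.6321, 0.1707, 0.4045]
ee_rot: [-3.14, 0.0, 1.572]
wrist_force: [0.3, -0.5, -0.2]
width: 0.0445
finger_force: 30.0
```

Emit:
play_rows --translation '[[0, 0, 0.3], [0, 0, 0.3], [0, 0, 0.3], [0, 0, 0.3], [0, 0, 0.3], [0, 0, 0.2], [0, 0, 0.1], [0, 0, 0]]' --twist '[[0, 0, 0], [0, 0, 0], [0, 0, 0], [0, 0, 0], [0, 0, 0], [0, 0, 0], [0, 0, 0], [0, 0, 0]]' --gripper '[-1, -1, -1, -1, -1, -1, -1, -1]'

```text
time: 18.35
tool_pos: [0.6322, 0.171, 0.3326]
ee_rot: [-3.14, 0.0, 1.573]
wrist_force: [-0.3, -0.1, -1.2]
width: 0.0442
finger_force: 30.0
```

Emit:
play_rows --translation '[[0, 0, 0.06], [0, 0, 0.04], [0, 0, 0], [0, 0, 0]]' --twist '[[0, 0, 0], [0, 0, 0], [0, 0, 0], [0, 0, 0]]' --gripper '[-1, -1, -1, -1]'

```text
time: 18.75
tool_pos: [0.6323, 0.171, 0.3298]
ee_rot: [3.141, -0.0, 1.573]
wrist_force: [0.1, 0.2, -0.2]
width: 0.0446
finger_force: 30.0
```

Emit:
play_rows --translation '[[0, 0, 0.04], [0, 0, 0.02], [0, 0, 0], [0, 0, 0]]' --twist '[[0, 0, 0], [0, 0, 0], [0, 0, 0], [0, 0, 0]]' --gripper '[-1, -1, -1, -1]'

```text
time: 19.15
tool_pos: [0.6322, 0.171, 0.3271]
ee_rot: [-3.142, -0.0, 1.573]
wrist_force: [0.7, 1.0, -1.6]
width: 0.0442
finger_force: 30.0
```

Emit:
play_rows --translation '[[0, 0, 0.02], [0, 0, 0], [0, 0, 0]]' --twist '[[0, 0, 0], [0, 0, 0], [0, 0, 0]]' --gripper '[-1, -1, -1]'

```text
time: 19.45
tool_pos: [0.6323, 0.171, 0.327]
ee_rot: [3.14, -0.0, 1.573]
wrist_force: [0.4, -0.4, 2.3]
width: 0.0448
finger_force: 30.0
```

Contact at exactly the home height (TCP 0.327). Releasing and heading to the cover.

Emit:
play_rows --translation '[[0, 0, 0], [0, 0, 0], [0, 0, 0], [0, 0, 0], [0, 0, 0], [0, 0, -0.3], [0, 0, -0.8], [0, 0, -0.9]]' --twist '[[0, 0, 0], [0, 0, 0], [0, 0, 0], [0, 0, 0], [0, 0, 0], [0, 0, 0], [0, 0, 0], [0, 0, 0]]' --gripper '[0, 0.2, 0.4, 0.5, 0.5, 0.5, 0.5, 0.5]'

```text
time: 20.25
tool_pos: [0.632, 0.1709, 0.4064]
ee_rot: [-3.139, 0.0, 1.573]
wrist_force: [0.3, 0.9, -0.1]
width: 0.0706
finger_force: 0.0
```

Emit:
play_rows --translation '[[0, 0, -0.6], [0.3, -0.8, 0], [0.4, -0.9, 0], [0.4, -0.9, 0], [0.4, -0.9, 0], [0.4, -0.9, 0], [0.4, -0.9, 0], [0.4, -0.9, 0]]' --twist '[[0, 0, 0], [0, 0, 0], [0, 0, 0], [0, 0, 0], [0, 0, 0], [0, 0, 0], [0, 0, 0], [0, 0, 0]]' --gripper '[0.4, 0.4, 0.4, 0.4, 0.4, 0.4, 0.4, 0.4]'

```text
time: 21.05
tool_pos: [0.3823, 0.2787, 0.4316]
ee_rot: [3.14, -0.001, 1.573]
wrist_force: [-0.3, 1.1, 1.1]
width: 0.0656
finger_force: 0.0
```

```bash
python3 - <<'E'
from h import *
I={n:robot.snapshot(n) for n in("scene","top")}; G={n:grad(i) for n,i in I.items()}
print("liner",fit(G,(.632,.171),[(.023,.145),(.016,.145)]))
go(.335,.284,.2,1.5708)
cv2.imwrite("pics/l2.png",cv2.resize(I["scene"][150:320,360:520],(640,600))[:,:,::-1])
E
```

```text
liner {'scene': (0.633, 0.171, 1.56), 'top': (0.631, 0.171, 1.73), 'both': (0.632, 0.171, 1.63)}
shift units [ 0.12 -1.14  1.31] turn z units 0.07 yaw 1.578 pos [0.3806 0.2797 0.4324] t 21.1
```

View pics/l2.png

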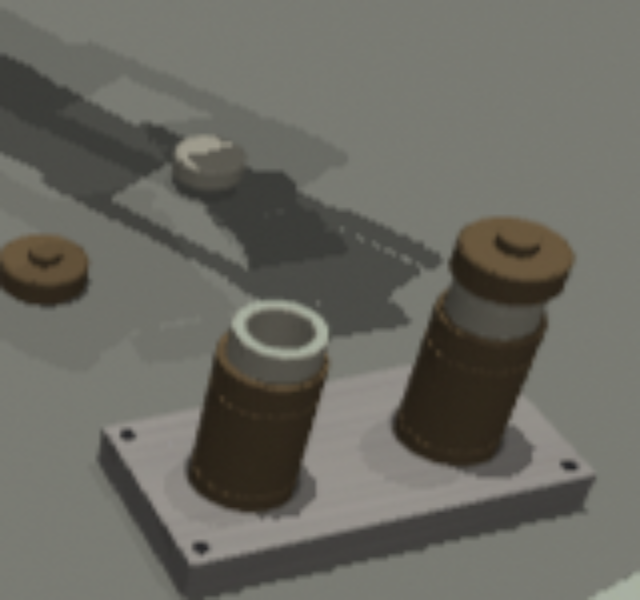

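The liner sits home (crop 280,330), collar proud and centred at (0.632, 0.171). Descending on the cover (crop 208,165).

Emit:
play_rows --translation '[[0.1, -0.7, 0.2], [0.02, -0.44, 0.7], [0, 0, 0.9], [0, 0, 0.9], [0, 0, 0.9], [0, 0, 0.7], [0, 0, 0.4], [0, 0, 0]]' --twist '[[0, 0, 0], [0, 0, 0], [0, 0, 0], [0, 0, 0], [0, 0, 0], [0, 0, 0], [0, 0, 0], [0, 0, 0]]' --gripper '[0.4, 0.4, 0.4, 0.4, 0.4, 0.4, 0.4, 0.4]'

```text
time: 21.95
tool_pos: [0.3383, 0.2824, 0.2402]
ee_rot: [-3.138, 0.003, 1.572]
wrist_force: [-0.2, -0.2, -0.4]
width: 0.0655
finger_force: 0.0
```

```bash
python3 -c "
from h import *
go(.335,.284,.031,1.5708)"
```

```text
shift units [ 0.04 -0.08  0.73] turn z units 0.01 yaw 1.572 pos [0.3383 0.2824 0.2402] t 21.9
```

Emit:
play_rows --translation '[[0.04, -0.08, 0.4], [0, 0, 0.25], [0, 0, 0.08], [0, 0, 0], [0, 0, 0]]' --twist '[[0, 0, 0], [0, 0, 0], [0, 0, 0], [0, 0, 0], [0, 0, 0]]' --gripper '[0.4, 0.4, 0.4, 0.4, 0.4]'

```text
time: 22.45
tool_pos: [0.3357, 0.2849, 0.214]
ee_rot: [3.14, -0.001, 1.573]
wrist_force: [0.2, 0.6, -0.8]
width: 0.0654
finger_force: 0.0
```

Emit:
play_rows --translation '[[0, 0, 0], [0, 0, 0], [0, 0, 0], [0, 0, 0], [0, 0, 0], [0, 0, 0], [0, 0, 0]]' --twist '[[0, 0, 0], [0, 0, 0], [0, 0, 0], [0, 0, 0], [0, 0, 0], [0, 0, 0], [0, 0, 0]]' --gripper '[0.25, 0.15, 0.05, 0, -0.1, -1, -1]'

```text
time: 23.15
tool_pos: [0.3352, 0.2848, 0.2132]
ee_rot: [3.142, -0.0, 1.573]
wrist_force: [-0.6, -0.2, 1.2]
width: 0.0447
finger_force: 30.0
```

Emit:
play_rows --translation '[[0, 0, -0.1], [0, 0, -0.5], [0, 0, -0.9], [0, 0, -0.9], [0, 0, -0.9], [0, 0, -0.9], [0, 0, -0.9], [0, 0, -0.4]]' --twist '[[0, 0, 0], [0, 0, 0], [0, 0, 0], [0, 0, 0], [0, 0, 0], [0, 0, 0], [0, 0, 0], [0, 0, 0]]' --gripper '[-1, -1, -1, -1, -1, -1, -1, -1]'

```text
time: 23.95
tool_pos: [0.3352, 0.2848, 0.4373]
ee_rot: [3.136, -0.004, 1.573]
wrist_force: [-0.3, -0.6, -0.2]
width: 0.0447
finger_force: 30.0
```

Emit:
play_rows --translation '[[-0.2, 0.5, 0], [-0.35, 0.9, 0], [-0.35, 0.9, 0], [-0.35, 0.9, 0], [-0.35, 0.9, 0], [-0.35, 0.9, 0], [-0.35, 0.9, 0], [-0.3, 0.8, 0]]' --twist '[[0, 0, 0], [0, 0, 0], [0, 0, 0], [0, 0, 0], [0, 0, 0], [0, 0, 0], [0, 0, 0], [0, 0, 0]]' --gripper '[-1, -1, -1, -1, -1, -1, -1, -1]'

```text
time: 24.75
tool_pos: [0.605, 0.1803, 0.4325]
ee_rot: [-3.141, 0.0, 1.572]
wrist_force: [0.3, 0.1, -1.1]
width: 0.045
finger_force: 30.0
```

Emit:
play_rows --translation '[[-0.2, 0.6, 0], [0, 0.2, 0], [0, 0, 0], [0, 0, 0]]' --twist '[[0, 0, 0], [0, 0, 0], [0, 0, 0], [0, 0, 0]]' --gripper '[-1, -1, -1, -1]'

```text
time: 25.15
tool_pos: [0.6348, 0.174, 0.4331]
ee_rot: [-3.141, -0.0, 1.574]
wrist_force: [0.4, 0.5, -0.5]
width: 0.0448
finger_force: 30.0
```

```bash
python3 - <<'E'
from h import *
I=robot.snapshot("scene")
go(.632,.1715,.348-.18,1.5708)
cv2.imwrite("pics/c1.png",cv2.resize(I[150:320,360:520],(640,600))[:,:,::-1])
E
```

```text
shift units [-0.06 -0.06  2.14] turn z units 0.03 yaw 1.574 pos [0.6345 0.1741 0.4335] t 25.2
```

View pics/c1.png

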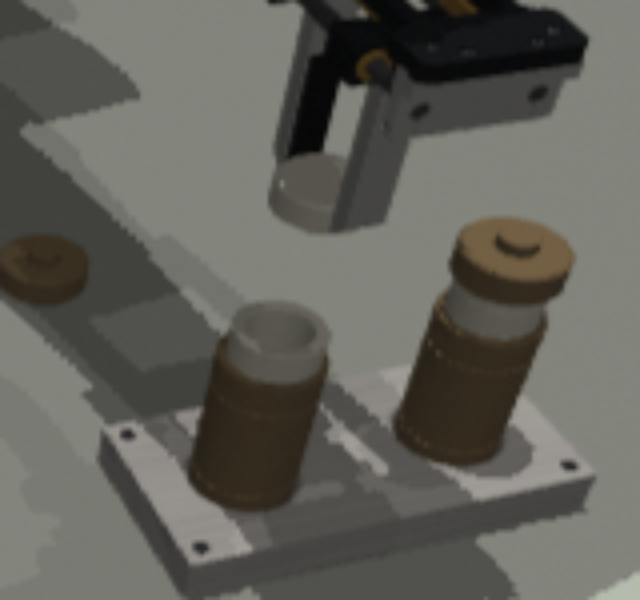

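The cover is held level above the liner (crop 315,195), plug down.

Emit:
play_rows --translation '[[-0.06, -0.06, 0.3], [0, 0, 0.6], [0, 0, 0.5], [0, 0, 0.15], [0, 0, 0], [0, 0, 0]]' --twist '[[0, 0, 0], [0, 0, 0], [0, 0, 0], [0, 0, 0], [0, 0, 0], [0, 0, 0]]' --gripper '[-1, -1, -1, -1, -1, -1]'

```text
time: 25.8
tool_pos: [0.6327, 0.1714, 0.3727]
ee_rot: [3.139, -0.001, 1.573]
wrist_force: [0.4, 0.1, -0.7]
width: 0.0448
finger_force: 30.0
```

```bash
python3 - <<'E'
from h import *
I=robot.snapshot("scene");G={"scene":grad(I)}
go(.632,.1715,.3482-.18,1.5708)
z=robot.get_obs()["tool_pos"][2]-.2132
print(fit(G,(.632,.171),[(.023,z+.026)],.006)["scene"],fit(G,(.632,.171),[(.023,z+.026),(.023,z+.01)],.006)["scene"])
E
```

```text
shift units [ 0.01 -0.02  0.62] turn z units 0.02 yaw 1.573 pos [0.6329 0.1713 0.3731] t 25.9
(0.635, 0.177, 1.15) (0.635, 0.177, 1.16)
```

Emit:
play_rows --translation '[[0, 0, 0.2], [0, 0, 0.1], [0, 0, 0.08], [0, 0, 0.06], [0, 0, 0]]' --twist '[[0, 0, 0], [0, 0, 0], [0, 0, 0], [0, 0, 0], [0, 0, 0]]' --gripper '[-1, -1, -1, -1, -1]'

```text
time: 26.35
tool_pos: [0.633, 0.1709, 0.3528]
ee_rot: [-3.14, 0.0, 1.573]
wrist_force: [-0.3, -1.1, -1.4]
width: 0.0451
finger_force: 30.0
```

Emit:
play_rows --translation '[[0, 0, 0.05], [0, 0, 0.03], [0, 0, 0], [0, 0, 0]]' --twist '[[0, 0, 0], [0, 0, 0], [0, 0, 0], [0, 0, 0]]' --gripper '[-1, -1, -1, -1]'

```text
time: 26.75
tool_pos: [0.633, 0.171, 0.3504]
ee_rot: [3.141, -0.0, 1.573]
wrist_force: [-0.1, -0.4, -0.2]
width: 0.045
finger_force: 30.0
```

Plug is in the mouth without contact force; the last 2 mm follow.

Emit:
play_rows --translation '[[0, 0, 0.04], [0, 0, 0.02], [0, 0, 0], [0, 0, 0]]' --twist '[[0, 0, 0], [0, 0, 0], [0, 0, 0], [0, 0, 0]]' --gripper '[-1, -1, -1, -1]'

```text
time: 27.15
tool_pos: [0.633, 0.171, 0.3483]
ee_rot: [3.141, -0.0, 1.573]
wrist_force: [-0.5, -0.3, 1.5]
width: 0.0449
finger_force: 30.0
```

Emit:
play_rows --translation '[[0, 0, 0.02], [0, 0, 0], [0, 0, 0]]' --twist '[[0, 0, 0], [0, 0, 0], [0, 0, 0]]' --gripper '[-1, -1, -1]'

```text
time: 27.45
tool_pos: [0.633, 0.171, 0.3482]
ee_rot: [3.14, -0.0, 1.573]
wrist_force: [-1.4, -0.1, 5.4]
width: 0.0449
finger_force: 30.0
```

Emit:
play_rows --translation '[[0, 0, 0], [0, 0, 0], [0, 0, 0], [0, 0, 0], [0, 0, 0], [0, 0, -0.3], [0, 0, -0.8], [0, 0, -0.8]]' --twist '[[0, 0, 0], [0, 0, 0], [0, 0, 0], [0, 0, 0], [0, 0, 0], [0, 0, 0], [0, 0, 0], [0, 0, 0]]' --gripper '[0, 0.2, 0.4, 0.5, 0.5, 0.5, 0.5, 0.5]'

```text
time: 28.25
tool_pos: [0.6329, 0.171, 0.4238]
ee_rot: [-3.14, 0.0, 1.573]
wrist_force: [0.5, -0.2, -0.2]
width: 0.0705
finger_force: 0.0
```

Emit:
play_rows --translation '[[0, 0, -0.3], [-0.1, -0.7, 0], [-0.15, -0.9, 0], [-0.15, -0.9, 0], [-0.15, -0.9, 0], [-0.15, -0.9, 0], [-0.1, -0.9, 0], [0, 0, 0]]' --twist '[[0, 0, 0], [0, 0, 0], [0, 0, 0], [0, 0, 0], [0, 0, 0], [0, 0, 0], [0, 0, 0], [0, 0, 0]]' --gripper '[0.6, 0.6, 0.6, 0.6, 0.6, 0.6, 0.6, 0.6]'

```text
time: 29.05
tool_pos: [0.4218, 0.1383, 0.4355]
ee_rot: [-3.142, -0.0, 1.574]
wrist_force: [1.0, -0.4, -0.3]
width: 0.0752
finger_force: 0.0
```

```bash
python3 - <<'E'
from h import *
I={n:robot.snapshot(n) for n in("scene","top")}; G={"scene":grad(I["scene"])}
print("cover",fit(G,(.632,.171),[(.023,.161)],.008)["scene"],"finished ref",fit(G,(.629,.291),[(.01,.181),(.027,.173)],.008)["scene"])
print("plate",fit(G,(.411,.1405),[(.027,.02)],.008)["scene"],fit(G,(.411,.1405),[(.01,.028)],.008)["scene"])
go(.411,.141,.022,1.5708)
cv2.imwrite("pics/c2.png",cv2.resize(I["scene"][150:320,350:510],(640,600))[:,:,::-1])
E
```

```text
cover (0.635, 0.169, 1.85) finished ref (0.629, 0.29, 1.43)
plate (0.413, 0.1425, 1.43) (0.403, 0.1375, 1.82)
shift units [ 0.06 -0.34  5.84] turn z units 0.02 yaw 1.573 pos [0.4247 0.1385 0.4355] t 29.1
```

View pics/c2.png

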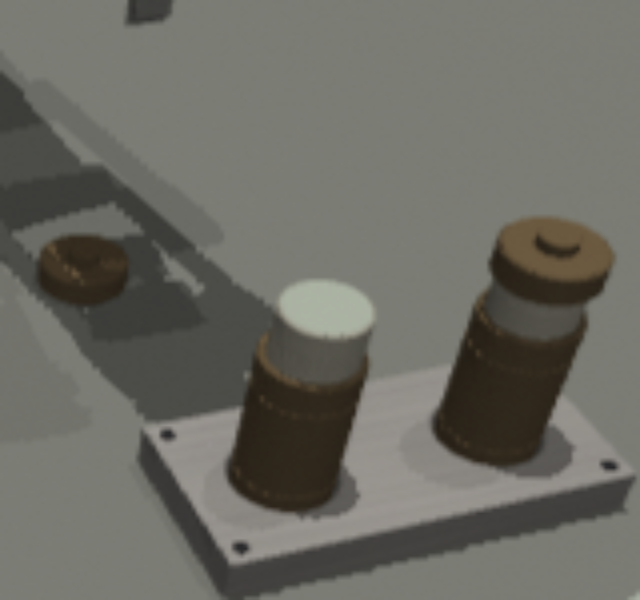

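The cover is seated flat, with no gap (crop 325,308). To centre the plate exactly I'll pinch it once in x, then turn a quarter and grip it in y.

Emit:
play_rows --translation '[[0.06, -0.34, 0.4], [0, 0, 0.9], [0, 0, 0.9], [0, 0, 0.9], [0, 0, 0.9], [0, 0, 0.8], [0, 0, 0.4], [0, 0, 0]]' --twist '[[0, 0, 0], [0, 0, 0], [0, 0, 0], [0, 0, 0], [0, 0, 0], [0, 0, 0], [0, 0, 0], [0, 0, 0]]' --gripper '[0.6, 0.6, 0.6, 0.6, 0.6, 0.6, 0.6, 0.6]'

```text
time: 29.95
tool_pos: [0.4113, 0.1407, 0.2237]
ee_rot: [-3.135, 0.001, 1.572]
wrist_force: [-0.2, 0.6, -0.2]
width: 0.0752
finger_force: 0.0
```

```bash
python3 -c "
from h import *
go(.411,.141,.024,1.5708)"
```

```text
shift units [ 0.01 -0.01  0.49] turn z units 0.02 yaw 1.572 pos [0.4113 0.1407 0.2237] t 29.9
```

Emit:
play_rows --translation '[[0, 0, 0.3], [0, 0, 0.15], [0, 0, 0], [0, 0, 0], [0, 0, 0], [0, 0, 0], [0, 0, 0], [0, 0, 0]]' --twist '[[0, 0, 0], [0, 0, 0], [0, 0, 0], [0, 0, 0], [0, 0, 0], [0, 0, 0], [0, 0, 0], [0, 0, 0]]' --gripper '[0.6, 0.6, 0.5, 0.35, 0.25, 0.15, 0, -1]'

```text
time: 30.75
tool_pos: [0.4117, 0.141, 0.2097]
ee_rot: [3.14, -0.0, 1.573]
wrist_force: [-0.4, -0.2, 1.7]
width: 0.0531
finger_force: 30.0
```

Emit:
play_rows --translation '[[0, 0, 0], [0, 0, 0], [0, 0, 0], [0, 0, 0], [0, 0, 0], [0, 0, 0], [0, 0, 0], [0, 0, 0]]' --twist '[[0, 0, 0], [0, 0, 0], [0, 0, 0], [0, 0, 0], [0, 0, 0], [0, 0, 0], [0, 0, -1], [0, 0, -1]]' --gripper '[-1, 0.3, 0.5, 0.6, 0.7, 0.7, 0.7, 0.7]'

```text
time: 31.55
tool_pos: [0.4115, 0.1409, 0.209]
ee_rot: [-3.141, -0.0, 1.777]
wrist_force: [0.3, 0.2, -0.1]
width: 0.0801
finger_force: 0.0
```

Emit:
play_rows --translation '[[0, 0, 0], [0, 0, 0], [0, 0, 0], [0, 0, 0], [0, 0, 0], [0, 0, 0], [0, 0, 0], [0, 0, 0]]' --twist '[[0, 0, -1], [0, 0, -1], [0, 0, -1], [0, 0, -1], [0, 0, -1], [0, 0, -1], [0, 0, -1], [0, 0, -1]]' --gripper '[0.7, 0.7, 0.7, 0.7, 0.7, 0.7, 0.7, 0.7]'

```text
time: 32.35
tool_pos: [0.4115, 0.1409, 0.209]
ee_rot: [-3.142, -0.0, 2.577]
wrist_force: [-1.1, 0.2, -0.4]
width: 0.0798
finger_force: 0.0
```

Emit:
play_rows --translation '[[0, 0, 0], [0, 0, 0], [0, 0, 0], [0, 0, 0], [0, 0, 0], [0, 0, 0], [0, 0, 0], [0, 0, 0]]' --twist '[[0, 0, -1], [0, 0, -1], [0, 0, -1], [0, 0, -1], [0, 0, -1], [0, 0, -0.7], [0, 0, 0], [0, 0, 0]]' --gripper '[0.7, 0.7, 0.7, 0.7, 0.7, 0.7, 0.6, 0.6]'

```text
time: 33.15
tool_pos: [0.4115, 0.141, 0.209]
ee_rot: [3.141, -0.0, 3.141]
wrist_force: [0.1, 0.5, 0.4]
width: 0.0754
finger_force: 0.0
```

Emit:
play_rows --translation '[[0, 0, 0], [0, 0, 0], [0, 0, 0], [0, 0, 0], [0, 0, 0], [0, 0, 0], [0, 0, 0], [0, 0, 0]]' --twist '[[0, 0, 0], [0, 0, 0], [0, 0, 0], [0, 0, 0], [0, 0, 0], [0, 0, 0], [0, 0, 0], [0, 0, 0]]' --gripper '[0.5, 0.35, 0.25, 0.15, 0, -1, -1, -1]'

```text
time: 33.95
tool_pos: [0.4115, 0.141, 0.2091]
ee_rot: [3.141, 0.0, -3.14]
wrist_force: [0.6, -0.1, -1.1]
width: 0.0531
finger_force: 30.0
```

Emit:
play_rows --translation '[[0, 0, -0.1], [0, 0, -0.5], [0, 0, -0.9], [0, 0, -0.9], [0, 0, -0.9], [0, 0, -0.9], [0, 0, -0.9], [0, 0, -0.5]]' --twist '[[0, 0, 0], [0, 0, 0], [0, 0, 0], [0, 0, 0], [0, 0, 0], [0, 0, 0], [0, 0, 0], [0, 0, 0]]' --gripper '[-1, -1, -1, -1, -1, -1, -1, -1]'

```text
time: 34.75
tool_pos: [0.4114, 0.1408, 0.4369]
ee_rot: [3.141, 0.005, -3.141]
wrist_force: [0.4, 0.1, -0.4]
width: 0.053
finger_force: 30.0
```

Emit:
play_rows --translation '[[-0.5, 0.06, 0], [-0.8, 0.12, 0], [-0.9, 0.12, 0], [-0.9, 0.12, 0], [-0.9, 0.12, 0], [-0.8, 0.1, 0], [-0.5, 0.06, 0], [-0.24, 0.04, 0]]' --twist '[[0, 0, 0], [0, 0, 0], [0, 0, 0], [0, 0, 0], [0, 0, 0], [0, 0, 0], [0, 0, 0], [0, 0, 0]]' --gripper '[-1, -1, -1, -1, -1, -1, -1, -1]'

```text
time: 35.55
tool_pos: [0.6346, 0.1707, 0.4317]
ee_rot: [-3.141, -0.002, -3.141]
wrist_force: [-0.2, -0.1, -0.4]
width: 0.0533
finger_force: 30.0
```

Emit:
play_rows --translation '[[0, 0, 0], [0, 0, 0]]' --twist '[[0, 0, 0], [0, 0, 0]]' --gripper '[-1, -1]'

```text
time: 35.75
tool_pos: [0.6325, 0.1708, 0.4332]
ee_rot: [-3.142, -0.001, -3.14]
wrist_force: [-0.8, -0.2, -0.8]
width: 0.0531
finger_force: 30.0
```

```bash
python3 - <<'E'
from h import *
I=robot.snapshot("scene")
go(.633,.1705,.3621-.18)
cv2.imwrite("pics/p1.png",cv2.resize(I[140:320,350:510],(530,600))[:,:,::-1])
E
```

```text
shift units [-0.02 -0.01  1.79] turn z units 0 yaw -3.14 pos [0.6322 0.1708 0.4336] t 35.8
```

View pics/p1.png

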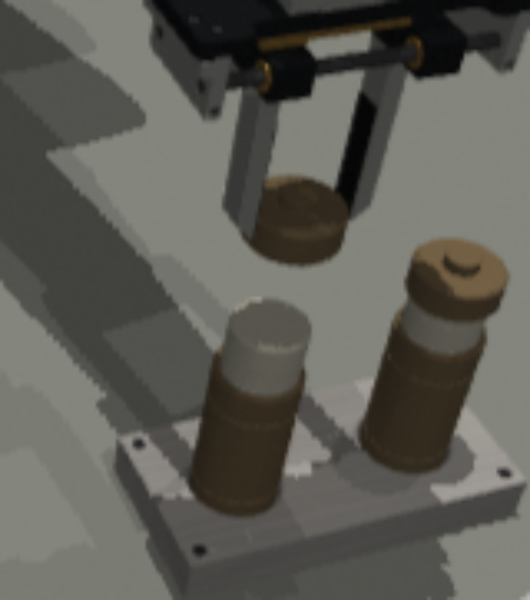

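The plate is held level, boss up (crop 298,215), above the cover (270,325). Lowering.

Emit:
play_rows --translation '[[-0.02, -0.01, 0.4], [0, 0, 0.5], [0, 0, 0.4], [0, 0, 0.1], [0, 0, 0], [0, 0, 0]]' --twist '[[0, 0, 0], [0, 0, 0], [0, 0, 0], [0, 0, 0], [0, 0, 0], [0, 0, 0]]' --gripper '[-1, -1, -1, -1, -1, -1]'

```text
time: 36.4
tool_pos: [0.6336, 0.1704, 0.3787]
ee_rot: [3.141, 0.002, -3.14]
wrist_force: [-0.8, -0.6, -0.4]
width: 0.0531
finger_force: 30.0
```

Emit:
play_rows --translation '[[0, 0, 0.06], [0, 0, 0.05], [0, 0, 0.04], [0, 0, 0], [0, 0, 0]]' --twist '[[0, 0, 0], [0, 0, 0], [0, 0, 0], [0, 0, 0], [0, 0, 0]]' --gripper '[-1, -1, -1, -1, -1]'

```text
time: 36.9
tool_pos: [0.6339, 0.1704, 0.371]
ee_rot: [3.142, -0.0, -3.14]
wrist_force: [-0.1, -0.5, 0.5]
width: 0.0532
finger_force: 30.0
```

Emit:
play_rows --translation '[[0.02, 0, 0], [0, 0, 0.03], [0, 0, 0.03], [0, 0, 0]]' --twist '[[0, 0, 0], [0, 0, 0], [0, 0, 0], [0, 0, 0]]' --gripper '[-1, -1, -1, -1]'

```text
time: 37.3
tool_pos: [0.633, 0.1704, 0.3684]
ee_rot: [-3.142, -0.0, -3.14]
wrist_force: [-0.5, 0.2, -0.5]
width: 0.0531
finger_force: 30.0
```

Emit:
play_rows --translation '[[0, 0, 0.03], [0, 0, 0], [0, 0, 0]]' --twist '[[0, 0, 0], [0, 0, 0], [0, 0, 0]]' --gripper '[-1, -1, -1]'

```text
time: 37.6
tool_pos: [0.633, 0.1704, 0.3674]
ee_rot: [3.142, -0.0, -3.14]
wrist_force: [0.3, 0.3, 0.2]
width: 0.0533
finger_force: 30.0
```

The recess is over the disc with no contact force; continuing down.

Emit:
play_rows --translation '[[0, 0, 0.04], [0, 0, 0.04], [0, 0, 0.02], [0, 0, 0]]' --twist '[[0, 0, 0], [0, 0, 0], [0, 0, 0], [0, 0, 0]]' --gripper '[-1, -1, -1, -1]'

```text
time: 38.0
tool_pos: [0.633, 0.1704, 0.3632]
ee_rot: [-3.142, -0.001, -3.14]
wrist_force: [-0.1, -0.1, -1.0]
width: 0.0534
finger_force: 30.0
```

Emit:
play_rows --translation '[[0, 0, 0.03], [0, 0, 0], [0, 0, 0]]' --twist '[[0, 0, 0], [0, 0, 0], [0, 0, 0]]' --gripper '[-1, -1, -1]'

```text
time: 38.3
tool_pos: [0.633, 0.1704, 0.3623]
ee_rot: [3.142, 0.0, -3.14]
wrist_force: [-0.3, 0.0, -1.3]
width: 0.0534
finger_force: 30.0
```

Emit:
play_rows --translation '[[0, 0, 0.02], [0, 0, 0.01], [0, 0, 0]]' --twist '[[0, 0, 0], [0, 0, 0], [0, 0, 0]]' --gripper '[-1, -1, -1]'

```text
time: 38.6
tool_pos: [0.633, 0.1704, 0.3621]
ee_rot: [3.141, 0.001, -3.14]
wrist_force: [-1.2, 0.2, 3.5]
width: 0.0533
finger_force: 30.0
```

Emit:
play_rows --translation '[[0, 0, 0], [0, 0, 0], [0, 0, 0], [0, 0, 0], [0, 0, 0], [0, 0, -0.3], [0, 0, -0.8], [0, 0, -0.8]]' --twist '[[0, 0, 0], [0, 0, 0], [0, 0, 0], [0, 0, 0], [0, 0, 0], [0, 0, 0], [0, 0, 0], [0, 0, 0]]' --gripper '[0.2, 0.35, 0.5, 0.5, 0.5, 0.5, 0.5, 0.5]'

```text
time: 39.4
tool_pos: [0.6329, 0.1704, 0.4379]
ee_rot: [-3.141, -0.002, -3.14]
wrist_force: [0.9, -0.2, 0.3]
width: 0.0705
finger_force: 0.0
```

Emit:
play_rows --translation '[[0.3, 0, -0.5], [0.8, 0, 0], [0.9, 0, 0], [0.9, 0, 0], [0.9, 0, 0], [0.6, 0, 0], [0, 0, 0], [0, 0, 0]]' --twist '[[0, 0, 0], [0, 0, 0], [0, 0, 0], [0, 0, 0], [0, 0, 0], [0, 0, 0], [0, 0, 0], [0, 0, 0]]' --gripper '[0.5, 0.5, 0.5, 0.5, 0.5, 0.5, 0.5, 0.5]'

```text
time: 40.2
tool_pos: [0.4569, 0.1702, 0.4584]
ee_rot: [3.141, 0.003, -3.14]
wrist_force: [0.3, 0.4, -0.7]
width: 0.0709
finger_force: 0.0
```

```bash
python3 - <<'E'
from h import *
I=robot.snapshot("scene");G={"scene":grad(I)}
print(fit(G,(.632,.171),[(.01,.181),(.027,.173)],.008)["scene"],fit(G,(.629,.291),[(.01,.181),(.027,.173)],.008)["scene"])
c=np.zeros((560,800,3),np.uint8); c[:,:500]=cv2.resize(I[150:320,360:510],(500,560)); c[:225,500:]=cv2.resize(I,(300,225))
cv2.imwrite("pics/f1.png",c[:,:,::-1]); print(robot.get_obs()["tool_pos"])
E
```

```text
(0.634, 0.171, 1.46) (0.629, 0.29, 1.43)
[0.45754226 0.17015268 0.45782783]
```

View pics/f1.png

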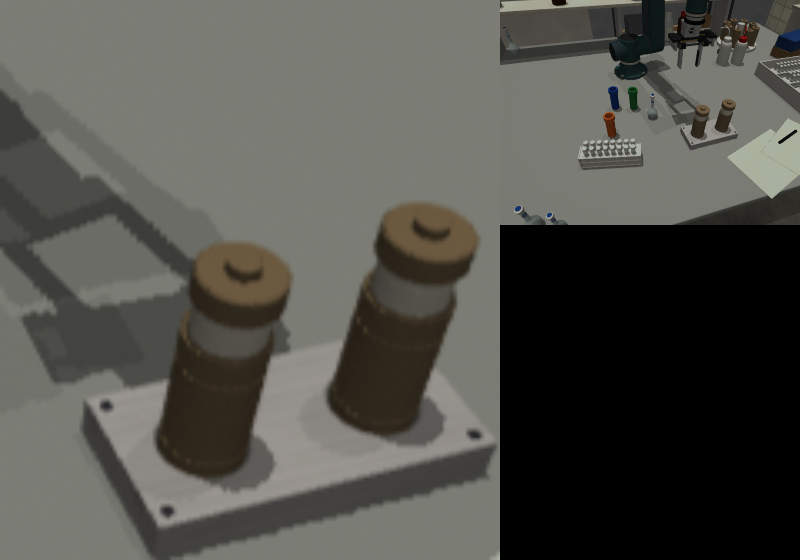

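Both vessels stand upright and look identical (plates at crop 240,280 and 428,240), the flask is still in place, and the robot is clear. Handing in.

```bash
python3 -c "
from bench import robot
print(robot.close_job())"
```

```text
the job is handed in; nothing more can be done
None
```

The second vessel stands complete in the empty pocket, each part lowered home in order (jacket, liner, cover, plate boss up). The finished vessel and flask were left alone, and the job was handed in at about 40 s.

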